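# Change over and balance a centrifuge rotor

### The job

Get the centrifuge rotor ready for its next run: the two narrow-necked bottles change places with the two short tubes, so that the bottles end up in the tube stand and all four screw-cap tubes in the rotor. The rotor must be balanced, so each tube has to sit straight across from its twin, tall facing tall and short facing short; the third well of the stand is free for the changeover. Everything ends upright and fully down in its well, nothing is laid over on the way, and the glass beaker stays where it is.

Things in the scene. Friction and masses are not known exactly. Their poses are not given: they have to be found in the camera images.
- tall_tube_1: Tall screw-cap centrifuge tube (two alike): 120 mm long; cap 35 mm across, the top 16 mm; body 29 mm across, tapering over its lowest 16 mm to a 14 mm flat foot. Origin: middle of the foot; z runs up to the cap. About 45 g. Starts in a rotor bucket.
- tall_tube_2: Tall screw-cap centrifuge tube (two alike): 120 mm long; cap 35 mm across, the top 16 mm; body 29 mm across, tapering over its lowest 16 mm to a 14 mm flat foot. Origin: middle of the foot; z runs up to the cap. About 45 g. Starts in a rotor bucket.
- short_tube_1: Short screw-cap centrifuge tube (two alike): like the tall ones, with the same 35 mm cap (top 16 mm), 29 mm body and tapered foot, but only 82 mm long. Origin: middle of the foot; z up. About 30 g. Starts in the tube stand.
- short_tube_2: Short screw-cap centrifuge tube (two alike): like the tall ones, with the same 35 mm cap (top 16 mm), 29 mm body and tapered foot, but only 82 mm long. Origin: middle of the foot; z up. About 30 g. Starts in the tube stand.
- bottle_1: Narrow-necked bottle (two alike): 100 mm tall; screw cap 22 mm across, the top 20 mm; 17 mm neck from 68 mm up, sloping shoulder 56 to 68 mm up, body 29 mm across, tapering over the lowest 14 mm to a 14 mm flat foot. Origin: middle of the foot; z up. About 35 g. Starts in a rotor bucket.
- bottle_2: Narrow-necked bottle (two alike): 100 mm tall; screw cap 22 mm across, the top 20 mm; 17 mm neck from 68 mm up, sloping shoulder 56 to 68 mm up, body 29 mm across, tapering over the lowest 14 mm to a 14 mm flat foot. Origin: middle of the foot; z up. About 35 g. Starts in a rotor bucket.
- rotor: Rotor in the centrifuge, held by its brake. Origin: on its vertical axis, level with the bucket floors, 34 mm above the bench; z up. Four upright buckets (33 mm bore, flared mouth 42 mm above the floor) centred 58 mm out on its +x, +y, -x, -y axes: facing ones 116 mm apart, neighbours 82. A seated tube's origin is at z = 0. Starts full: two tall tubes and two bottles, in any arrangement.
- tube_stand: White block 186 x 60 x 54 mm on a 196 x 70 mm foot, fixed. Origin: centre of its underside; x along its row of three wells, z up. Wells at x = -60, 0, +60 mm, y = 0: 33 mm wide, chamfered mouth at z = 54 mm, floor at z = 12 mm, where a seated tube's origin lies. At the start the wells at x = -60 and 0 hold the short tubes; the one at +60 is free.
- centrifuge: White bench centrifuge, fixed, 220 mm wide (y). Origin: on the bench under the rotor axis; x points to its back, z up. Housing from x = -164 (control panel) to +118 mm, its top round the 180 mm bowl at z = 80 mm. The lid stands open at the back: hinge at x = 124 mm, leaning back 20 degrees, up to z = 290 mm.
- beaker: Empty 250 ml glass beaker, a bystander: 68 mm across, 95 mm tall, upright on the bench to the left of the stand. Origin: centre of its underside. About 110 g.
Things that resemble listed ones, but are neither listed nor needed, are in the scene too. What is shaped like the bottle_2 but purple is not meant.

How it is judged:
At the end, for the whole second after the job is handed in: Four tubes in rotor buckets, foot within 6 mm of the floor, 46 to 70 mm from the axis; twins straight across (over 104 mm apart; exact 116, neighbours 82). Both bottles in any wells of the stand, foot within 6 mm of the floor. All lean under 0.2 rad, at rest, released (z of tall_tube_1 in the frame of rotor between -0.006 and 0.006 m and horizontal distance between tall_tube_1 and rotor between 0.046 and 0.07 m and z of tall_tube_2 in the frame of rotor between -0.006 and 0.006 m and horizontal distance between tall_tube_2 and rotor between 0.046 and 0.07 m and z of short_tube_1 in the frame of rotor between -0.006 and 0.006 m and horizontal distance between short_tube_1 and rotor between 0.046 and 0.07 m and z of short_tube_2 in the frame of rotor between -0.006 and 0.006 m and horizontal distance between short_tube_2 and rotor between 0.046 and 0.07 m and horizontal distance between tall_tube_1 and tall_tube_2 above 0.104 m and horizontal distance between short_tube_1 and short_tube_2 above 0.104 m and x of bottle_1 in the frame of tube_stand between -0.072 and 0.072 m and y of bottle_1 in the frame of tube_stand between -0.012 and 0.012 m and z of bottle_1 in the frame of tube_stand between 0.006 and 0.018 m and x of bottle_2 in the frame of tube_stand between -0.072 and 0.072 m and y of bottle_2 in the frame of tube_stand between -0.012 and 0.012 m and z of bottle_2 in the frame of tube_stand between 0.006 and 0.018 m and angle between each of tall_tube_1, tall_tube_2, short_tube_1, short_tube_2, bottle_1, bottle_2's own z axis and vertical below 0.2 rad and linear speed of each of tall_tube_1, tall_tube_2, short_tube_1, short_tube_2, bottle_1, bottle_2 below 0.02 m/s); the robot touches nothing.
It fails at once if a tube or bottle is laid over (leans more than 45 degrees) (angle between any of tall_tube_1, tall_tube_2, short_tube_1, short_tube_2, bottle_1, bottle_2's own z axis and vertical above 0.785 rad).
It fails at once if the glass beaker is pushed more than 30 mm (distance of beaker from where it was at the start of the episode above 0.03 m).
It also fails if it takes over 134 s, if anything falls off the work surface, if the arm or the gripper's body presses on something with over 40 N, if the wrist force passes 120 N, or if a joint passes its speed limit or range.

### The arm

A 7-joint arm with a two-finger parallel gripper is mounted at the origin on a cart in front of the work surface, level with it; the furniture and walls round the work are solid. World frame = base frame: x ahead of the robot, y to its left, z up, the work surface at z = 0. Lengths are in m, angles in rad, forces in N, time in s.
With the tool pointing down it reaches from about 0.4 to 0.9 m from the base axis. Payload 5.5 kg.
Tool frame: the origin (TCP) lies midway between the tips of the shut fingers; the grasp point (between the pads) lies 19 mm behind it; z points along the fingers, y is the line along which they close (so a half turn about z gives the same grasp; the last joint's range is limited). The gripper opens to 92 mm and grips with 3 to 60 N. Pads are 19 mm wide; open, the fingers measure 130 mm over their backs; the gripper's body (75 mm by 190 mm) begins 47 mm behind the grasp point.
Start: joints at [-0.902, 0.501, -0.427, 1.55, 0.221, 1.138, -0.21], TCP at [0.257, 0.597, 0.191] pointing down, gripper open.
Joint ranges: [-2.88, 2.88], [-0.31, 2.03], [-1.54, 1.56], [0.2, 2.42], [-1.41, 4.55], [0.19, 2.02], [-2.57, 2.57]. Speed limits (rad/s): [2.57, 2.57, 3.14, 3.14, 3.14, 3.14, 3.14].

### API

Orientations are given as a unit quaternion [w, x, y, z].
In Python, from workcell import sense, capture, close_job gives the robot as it stands.
- The arm moves only by the tool apply_moves, never from a script. Its argument "series" is one flat list of numbers, 5 for each row, row after row: the closure, from -1 (fully open) to 1 (shut), then the shift along the tool's x, y, z each as a share of 0.03 m, from -1 to 1, then the turn about the tool's z as a share of 5 degrees, from -1 to 1. In form: [grip, x, y, z, twist, grip, x, y, z, twist, ...]. A call has 1 to 12 rows; each row shifts and turns the commanded pose from where the row before left it, along the tool's axes as they then stand; what a row does not reach is not made up. A row lasts 1/12 s, in which the tool goes at most 41.7 mm and 7.16 degrees, less where a joint would pass 70% of its speed; a pose out of reach is approached as far as the arm can. A call with a number of a shift or a turn outside -1 to 1 is refused whole. A call with a gripper value outside its range is refused whole. The fingers move at their own pace and stop on an object; "force" is the grip in N (left out, the last holds). Time passes only in rows, so rows that do not move let the fingers close. It gives the time, the measured TCP pose, the force, the opening and the grip force at its end, in the units of the state.
- sense(): the state, without advancing time (a new reading comes with each control period).
- capture(name): name is "side" or "top" or "wrist"; returns a dict with "color" (420x560x3 uint8, blue, green, red), "fovy" (degrees; the focal length in pixels is half the picture's height over the tangent of half this angle, whatever the lens; pixels are square), "cx", "cy" (the principal point, pixels), "pose" (4x4, takes a point from camera to world coordinates). Camera axes: x right, y down, z forward; pixel columns grow to the right and rows downward; lengths in m; the calibration is good to about 2 mm. A picture is of the moment at which its call begins. There is no depth.
- close_job(): hands the job in; it is judged then, once.
The state is a dict: "time_s": time; "joints": joint angles; "qd": joint speeds; "tau": joint torques, N m; "tcp_pos": TCP position; "orientation": TCP orientation; "ft_force": force on the tool from outside, world axes, zero at the start; "torque": the same for the moment, N m; "width": opening from 0.0 (shut) to 1.0 (fully open); "finger_force": force on a finger pad.
Only numpy, scipy, OpenCV 4.12 (cv2) and the standard library are available. Lean on these libraries where they do the work, as an engineer would, in place of code of your own. Each camera call takes 0.05 s, during which the arm holds its last target. There are 200 camera calls.

## Working session

There is one attempt and no reset: what is moved stays moved. The work goes in short steps, Python scripts to look and compute and a tool call to move; the robot and the scene stay as the last step left them, time stands still between calls to the robot, and variables do not carry over. Pictures are saved under pics/ and viewed, at most 14 in all, crops included, and the job is handed in when it is done.

Besides the shell and the picture viewer there is one more tool, called after "Emit:" as a command line: name --argument value ..., lists and objects as JSON in quotes. apply_moves: Moves the arm, as the interface text tells. Its arguments: {"type":"object","properties":{"series":{"type":"array"},"force":{"type":"number"}},"required":["series"]}

```bash
mkdir -p pics; cat > h.py <<'E'
import numpy as np, cv2
from workcell import sense, capture, close_job
def K(c):
    f=c['color'].shape[0]/2/np.tan(np.radians(c['fovy'])/2); return f,c['cx'],c['cy']
def ray(c,u,v,z):
    f,cx,cy=K(c);T=np.array(c['pose']);d=T[:3,:3]@np.array([(u-cx)/f,(v-cy)/f,1]);o=T[:3,3]
    return o+d*(z-o[2])/d[2]
def proj(c,p):
    f,cx,cy=K(c);T=np.array(c['pose']);q=T[:3,:3].T@(np.array(p)-T[:3,3]);return f*q[0]/q[2]+cx,f*q[1]/q[2]+cy
E
python3 - <<'E'
from h import *
import pickle
s=sense();print({k:np.round(v,3) for k,v in s.items()})
for n in("top","side"):
    c=capture(n);cv2.imwrite(f"pics/{n}0.png",c['color']);pickle.dump(c,open(n+'0.pkl','wb'))
    print(n,c['fovy'],c['cx'],c['cy'],np.round(c['pose'],3))
E
```

```text
{'time_s': np.float64(0.0), 'joints': array([-0.902,  0.502, -0.427,  1.551,  0.221,  1.138, -0.21 ]), 'qd': array([ 0.002,  0.   ,  0.001,  0.   , -0.002,  0.001,  0.001]), 'tau': array([-0.0000e+00, -5.6659e+01, -5.8170e+00, -2.7913e+01, -6.9000e-02,
        3.0000e-02,  0.0000e+00]), 'tcp_pos': array([0.256, 0.596, 0.19 ]), 'orientation': array([-0.   ,  0.201,  0.979, -0.001]), 'ft_force': array([-0.651,  0.225, -0.359]), 'torque': array([-0.007, -0.033,  0.029]), 'finger_force': np.float64(0.0), 'width': np.float64(0.998)}
top 50.11868970557955 286.43924691346746 211.80023188323926 [[ 0.013 -0.978  0.21   0.223]
 [-1.    -0.012  0.007  0.112]
 [-0.004 -0.21  -0.978  1.327]
 [ 0.     0.     0.     1.   ]]
side 44.018180508893735 283.3585441890553 206.86290195916902 [[-0.884  0.421 -0.203  0.751]
 [ 0.468  0.789 -0.399  0.619]
 [-0.008 -0.448 -0.894  1.168]
 [ 0.     0.     0.     1.   ]]
```

View pics/top0.png

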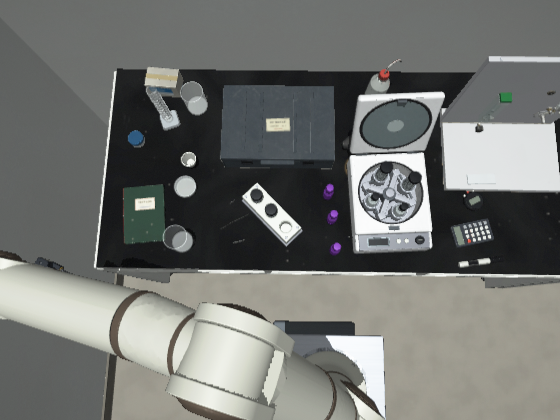

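View pics/side0.png

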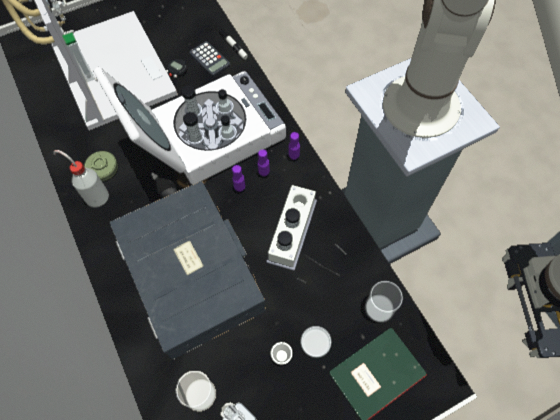

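Top: the stand is at about (272,213) with short tubes at (257,194) and (271,210), and its free well at (286,227). The rotor is at about (391,192). Three purple bottles stand at (328,190), (333,215) and (336,247). They are decoys, not to be touched. Next I'll check close crops.

```bash
python3 - <<'E'
from h import *
a=cv2.imread('pics/top0.png');b=cv2.imread('pics/side0.png')
f=lambda i,x,y,w,h:cv2.resize(i[y:y+h,x:x+w],(400,300),interpolation=cv2.INTER_CUBIC)
cv2.imwrite('pics/crop0.png',np.vstack([np.hstack([f(a,340,150,108,81),f(a,235,173,80,80)]) if 0 else np.hstack([f(a,340,150,108,81),f(a,222,173,100,75)]),np.hstack([f(b,160,75,108,81),f(b,240,175,120,90)])]))
E
```

```text
(no output)
```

View pics/crop0.png

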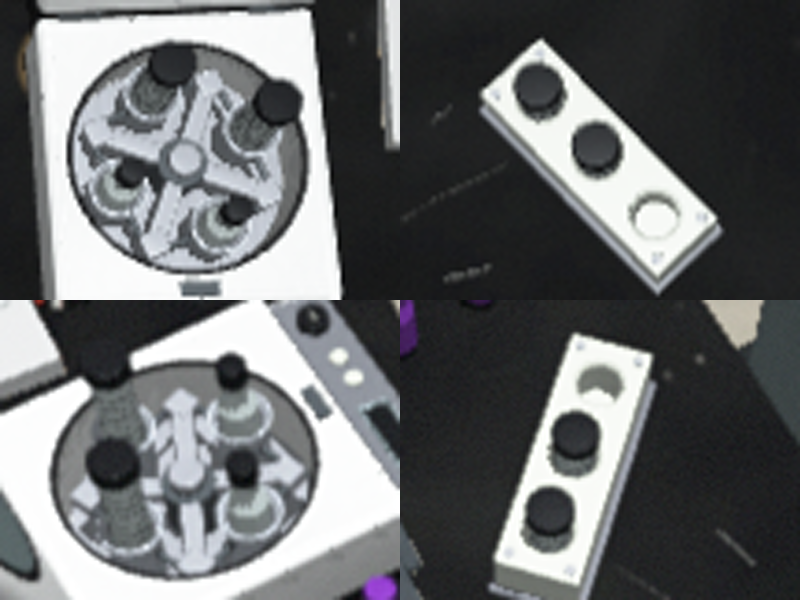

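The rotor holds tall tubes in neighbouring buckets at (386,167) and (415,177), and clear bottles at (375,197) and (404,207). So one tall must also move. In the stand, the shorts are at (257,195) and (271,210) and the free well is at (286,227).

```bash
python3 - <<'E'
from h import *
import pickle
t=pickle.load(open('top0.pkl','rb'));s=pickle.load(open('side0.pkl','rb'))
L={'A':((386.4,166.7),(189.2,90.7),.154),'B':((415.1,177.3),(189.2,90.7),.154),'D':((375.4,196.7),(225.1,119.8),.134),'C':((403.7,207),(222.4,93.9),.134),
'S1':((257,194.8),(284.7,238),.094),'S2':((271.25,210.25),(292.8,215.5),.094),'W':((285.75,226.75),(300,200.5),.054)}
L['A']=(L['A'][0],(190.2,119),.154)
R={}
for k,(a,b,z) in L.items():
    p,q=ray(t,*a,z),ray(s,*b,z);R[k]=(p+q)/2;print(k,np.round(p[:2],3),np.round(q[:2],3),'mean',np.round(R[k][:2],3))
X=np.mean([R[k][:2] for k in'ABCD'],0);print('rotor',X,{k:np.round(R[k][:2]-X,3) for k in'ABCD'})
w=capture('wrist');print(w['fovy'],np.round(w['pose'],3))
from scipy.spatial.transform import Rotation as Ro
q=sense()['orientation'];M=Ro.from_quat([q[1],q[2],q[3],q[0]]).as_matrix();print(M.round(3))
E
```

```text
A [ 0.605 -0.151] [ 0.607 -0.146] mean [ 0.606 -0.149]
B [ 0.575 -0.228] [ 0.575 -0.226] mean [ 0.575 -0.227]
D [ 0.525 -0.123] [ 0.53  -0.119] mean [ 0.527 -0.121]
C [ 0.497 -0.199] [ 0.503 -0.194] mean [ 0.5   -0.197]
S1 [0.536 0.204] [0.541 0.21 ] mean [0.539 0.207]
S2 [0.492 0.163] [0.498 0.169] mean [0.495 0.166]
W [0.453 0.122] [0.454 0.125] mean [0.453 0.123]
rotor [ 0.55205277 -0.17345436] {'A': array([0.054, 0.025]), 'B': array([ 0.023, -0.054]), 'C': array([-0.052, -0.023]), 'D': array([-0.025,  0.052])}
64.97056222803202 [[ 0.394  0.887  0.241  0.192]
 [ 0.919 -0.38  -0.106  0.624]
 [-0.002  0.263 -0.965  0.383]
 [ 0.     0.     0.     1.   ]]
[[-0.919  0.395 -0.001]
 [ 0.395  0.919 -0.001]
 [ 0.    -0.001 -1.   ]]
```

```bash
cat >> h.py <<'E'
from scipy.spatial.transform import Rotation as Ro
YAW=-65.5
def pose():
    s=sense();q=s['orientation'];M=Ro.from_quat([q[1],q[2],q[3],q[0]]).as_matrix()
    return np.array(s['tcp_pos']),M,s
def need(x,y,z,p=None):
    "tool-axis shift in units of 30 mm"
    P,M,s=pose();P=P if p is None else p
    return np.round(M.T@(np.array([x,y,z])-P)/.03,2)
def yaw():
    P,M,s=pose();return np.degrees(np.arctan2(M[1,1],M[0,1]))
E
python3 - <<'E'
from h import *
P,M,s=pose();t=np.array([.5,-.197,.28]);N=30;tw=(yaw()-YAW)/N/5
print(yaw(),tw)
for i in range(N):
    d=M.T@(t-P)/N/.03;print([-0.2]+list(d.round(2))+[round(tw,2)],end=',')
    M=M@Ro.from_euler('z',tw*5,degrees=True).as_matrix()
    if i%12==11:print()
E
```

```text
66.75076027767173 0.8816717351844782
[-0.2, np.float64(-0.6), np.float64(-0.7), np.float64(-0.1), np.float64(0.88)],[-0.2, np.float64(-0.65), np.float64(-0.66), np.float64(-0.1), np.float64(0.88)],[-0.2, np.float64(-0.7), np.float64(-0.6), np.float64(-0.1), np.float64(0.88)],[-0.2, np.float64(-0.74), np.float64(-0.55), np.float64(-0.1), np.float64(0.88)],[-0.2, np.float64(-0.78), np.float64(-0.49), np.float64(-0.1), np.float64(0.88)],[-0.2, np.float64(-0.82), np.float64(-0.43), np.float64(-0.1), np.float64(0.88)],[-0.2, np.float64(-0.85), np.float64(-0.36), np.float64(-0.1), np.float64(0.88)],[-0.2, np.float64(-0.87), np.float64(-0.3), np.float64(-0.1), np.float64(0.88)],[-0.2, np.float64(-0.89), np.float64(-0.23), np.float64(-0.1), np.float64(0.88)],[-0.2, np.float64(-0.91), np.float64(-0.16), np.float64(-0.1), np.float64(0.88)],[-0.2, np.float64(-0.92), np.float64(-0.09), np.float64(-0.1), np.float64(0.88)],[-0.2, np.float64(-0.92), np.float64(-0.02), np.float64(-0.1), np.float64(0.88)],
[-0.2, np.float64(-0.92), np.float64(0.05), np.float64(-0.1), np.float64(0.88)],[-0.2, np.float
[... 642 characters left out ...]
0.68), np.float64(0.63), np.float64(-0.1), np.float64(0.88)],[-0.2, np.float64(-0.63), np.float64(0.68), np.float64(-0.1), np.float64(0.88)],[-0.2, np.float64(-0.57), np.float64(0.72), np.float64(-0.1), np.float64(0.88)],
[-0.2, np.float64(-0.51), np.float64(0.77), np.float64(-0.1), np.float64(0.88)],[-0.2, np.float64(-0.45), np.float64(0.8), np.float64(-0.1), np.float64(0.88)],[-0.2, np.float64(-0.39), np.float64(0.84), np.float64(-0.1), np.float64(0.88)],[-0.2, np.float64(-0.33), np.float64(0.86), np.float64(-0.1), np.float64(0.88)],[-0.2, np.float64(-0.26), np.float64(0.89), np.float64(-0.1), np.float64(0.88)],[-0.2, np.float64(-0.19), np.float64(0.9), np.float64(-0.1), np.float64(0.88)],
```

Emit:
apply_moves --series '[-0.2, -0.6, -0.7, -0.1, 0.88, -0.2, -0.65, -0.66, -0.1, 0.88, -0.2, -0.7, -0.6, -0.1, 0.88, -0.2, -0.74, -0.55, -0.1, 0.88, -0.2, -0.78, -0.49, -0.1, 0.88, -0.2, -0.82, -0.43, -0.1, 0.88, -0.2, -0.85, -0.36, -0.1, 0.88, -0.2, -0.87, -0.3, -0.1, 0.88, -0.2, -0.89, -0.23, -0.1, 0.88, -0.2, -0.91, -0.16, -0.1, 0.88, -0.2, -0.92, -0.09, -0.1, 0.88, -0.2, -0.92, -0.02, -0.1, 0.88]' --force 15

```text
time_s: 1.15
tcp_pos: [0.3543, 0.2783, 0.2268]
orientation: [-0.0, 0.617, 0.787, -0.0]
ft_force: [0.4, 0.3, 0.1]
width: 0.602
finger_force: 0.0
```

Emit:
apply_moves --series '[-0.2, -0.92, 0.05, -0.1, 0.88, -0.2, -0.91, 0.12, -0.1, 0.88, -0.2, -0.9, 0.19, -0.1, 0.88, -0.2, -0.88, 0.26, -0.1, 0.88, -0.2, -0.86, 0.33, -0.1, 0.88, -0.2, -0.83, 0.39, -0.1, 0.88, -0.2, -0.8, 0.46, -0.1, 0.88, -0.2, -0.76, 0.52, -0.1, 0.88, -0.2, -0.72, 0.57, -0.1, 0.88, -0.2, -0.68, 0.63, -0.1, 0.88, -0.2, -0.63, 0.68, -0.1, 0.88, -0.2, -0.57, 0.72, -0.1, 0.88]'

```text
time_s: 2.15
tcp_pos: [0.4523, -0.0382, 0.2628]
orientation: [-0.0, 0.903, 0.43, -0.0]
ft_force: [0.6, 0.2, -0.5]
width: 0.6
finger_force: 0.0
```

Emit:
apply_moves --series '[-0.2, -0.51, 0.77, -0.1, 0.88, -0.2, -0.45, 0.8, -0.1, 0.88, -0.2, -0.39, 0.84, -0.1, 0.88, -0.2, -0.33, 0.86, -0.1, 0.88, -0.2, -0.26, 0.89, -0.1, 0.88, -0.2, -0.19, 0.9, -0.1, 0.88, -0.2, 0, 0, 0, 0]'

```text
time_s: 2.73
tcp_pos: [0.5021, -0.2018, 0.2812]
orientation: [0.002, 0.978, 0.209, 0.0]
ft_force: [-0.3, -0.3, -0.7]
width: 0.6
finger_force: 0.0
```

```bash
python3 - <<'E'
from h import *
P,M,s=pose();print(P,yaw(),s['joints'].round(2) if hasattr(s['joints'],'round') else s['joints'],need(.5,-.197,.28))
w=capture('wrist');cv2.imwrite('pics/w1.png',w['color']);import pickle;pickle.dump(w,open('w1.pkl','wb'))
for k,p in dict(A=(.606,-.149,.154),B=(.575,-.227,.154),C=(.5,-.197,.134),D=(.527,-.121,.134)).items():print(k,np.round(proj(w,p)))
E
```

```text
[ 0.50211288 -0.20180223  0.28116965] -65.85045832255184 [ 0.01  0.2   0.37  1.74 -0.07  1.22 -0.75] [ 0.   -0.18  0.04]
A [273.  66.]
B [335. 135.]
C [275. 188.]
D [217. 134.]
```

View pics/w1.png

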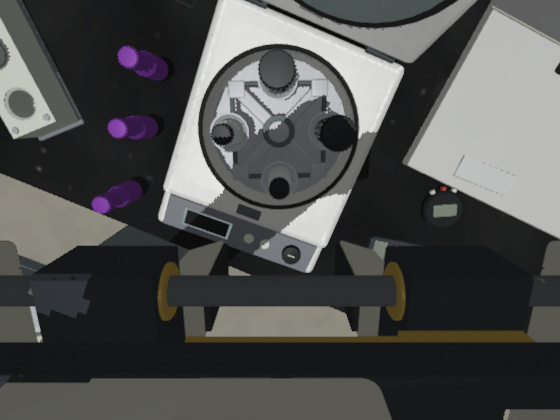

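The wrist view shows tall caps at about (277,66) and (338,132), bottle caps at (279,187) and (222,133), and the hub at (279,131). These are within about 5 px of my estimates. Purple bottles are on the left, outside the rotor.

```bash
python3 - <<'E'
from h import *
import pickle
w=pickle.load(open('w1.pkl','rb'))
for k,u,v,z in [('A',277,64,.154),('B',338,131,.154),('C',279,187,.134),('D',222,133,.134)]:print(k,ray(w,u,v,z)[:2].round(4))
p=ray(w,279,187,.134);print(need(p[0],p[1],.105))
E
```

```text
A [ 0.609  -0.1513]
B [ 0.5791 -0.2278]
C [ 0.5033 -0.2005]
D [ 0.5303 -0.1256]
[0.03 0.07 5.85]
```

Emit:
apply_moves --series '[-0.2, 0.02, -0.05, 0.9, 0.07, -0.2, 0, 0, 0.95, 0, -0.2, 0, 0, 1, 0, -0.2, 0, 0, 1, 0, -0.2, 0, 0, 1, 0, -0.2, 0, 0, 0.7, 0, -0.2, 0, 0, 0.3, 0, -0.2, 0, 0, 0, 0]'

```text
time_s: 3.45
tcp_pos: [0.4997, -0.1919, 0.1029]
orientation: [-0.001, 0.977, 0.212, -0.002]
ft_force: [0.1, 0.7, 1.1]
width: 0.601
finger_force: 0.0
```

Emit:
apply_moves --series '[0.9, 0, 0, 0, 0, 0.9, 0, 0, 0, 0, 0.9, 0, 0, 0, 0, 0.9, 0, 0, 0, 0, 0.9, 0, 0, 0, 0, 0.9, 0, 0, 0, 0, 0.9, 0, 0, -0.3, 0, 0.9, 0, 0, -0.3, 0]'

```text
time_s: 4.12
tcp_pos: [0.5013, -0.1937, 0.1236]
orientation: [-0.0, 0.977, 0.211, -0.001]
ft_force: [-0.4, -0.2, 0.6]
width: 0.078
finger_force: 0.0
```

```bash
python3 - <<'E'
from h import *
s=sense();print(s['tcp_pos'],s['width'],s['finger_force'])
a=capture('wrist')['color'];t=capture('top')['color'];d=capture('side')['color']
f=lambda i,x,y,w,h:cv2.resize(i[y:y+h,x:x+w],(400,300),interpolation=cv2.INTER_CUBIC)
cv2.imwrite('pics/c2.png',np.vstack([np.hstack([f(a,0,0,560,420),f(t,320,140,120,90)]),np.hstack([f(d,150,55,140,105),f(a,160,200,240,180)])]))
E
```

```text
[ 0.50129435 -0.19365366  0.12360941] 0.07817816400944333 0.0
```

View pics/c2.png

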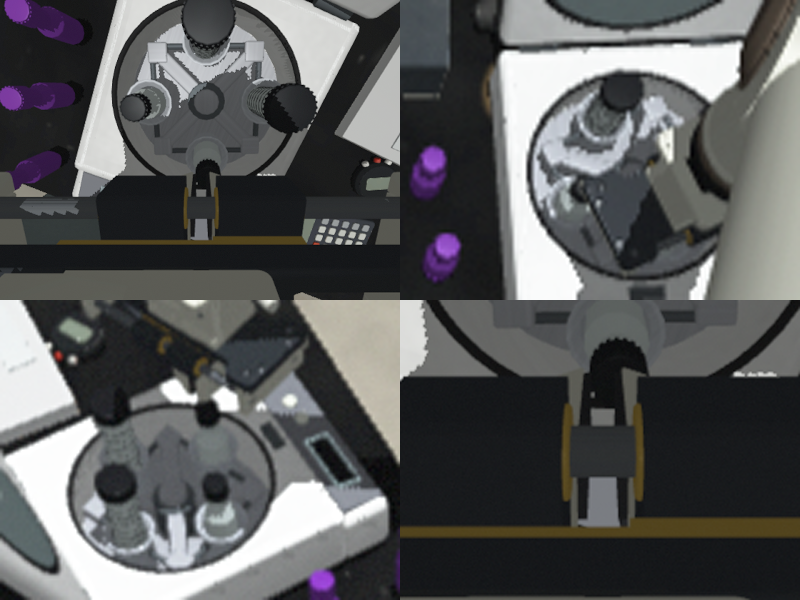

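The bottle is still in its bucket. Its cap is just ahead of the fingers (tool +x) at about wrist (291,228), and the fingers have closed short of it.

```bash
python3 - <<'E'
from h import *
for _ in range(3):
    w=capture('wrist');P,M,s=pose();print(P.round(4),yaw().round(2),np.array(w['pose'])[:3,3].round(4), (M.T@(np.array(w['pose'])[:3,3]-P)).round(4))
print('tcp px',proj(w,P),'grasp px',proj(w,P-M[:,2]*.019))
p=ray(w,291,228,.134);print(p,M.T@(p-P))
g=w['color'];cv2.imwrite('pics/w3.png',cv2.resize(g[150:330,180:420],(800,600),interpolation=cv2.INTER_CUBIC))
E
```

```text
[ 0.5023 -0.1939  0.124 ] -65.59 [ 0.5669 -0.1655  0.3179] [ 0.0707  0.001  -0.1939]
[ 0.5019 -0.1937  0.1235] -65.59 [ 0.5666 -0.1653  0.3172] [ 0.0707  0.0009 -0.1937]
[ 0.5016 -0.1936  0.1232] -65.59 [ 0.5663 -0.1652  0.3167] [ 0.0707  0.0008 -0.1936]
tcp px (np.float64(279.45201561337086), np.float64(236.89996530872745)) grasp px (np.float64(279.31762672151086), np.float64(248.43266918935137))
[ 0.51304904 -0.19591403  0.134     ] [ 0.00945863  0.00678654 -0.01082052]
```

View pics/w3.png

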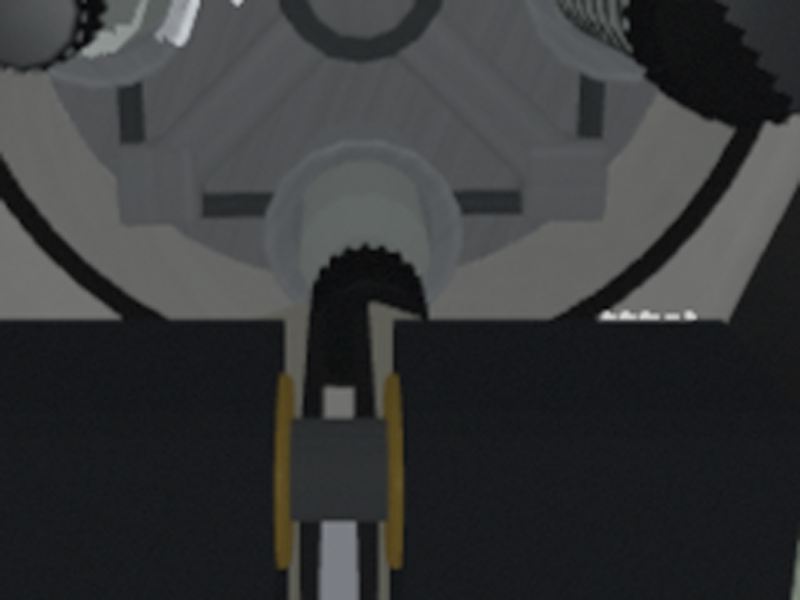

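Emit:
apply_moves --series '[-0.3, 0, 0, 0, 0, -0.3, 0, 0, 0, 0, -0.3, 0, 0, 0, 0, -0.3, 0, 0, 0, 0, -0.3, 0, 0, -0.8, 0, -0.3, 0, 0, -1, 0, -0.3, 0, 0, -1, 0, -0.3, 0, 0, -1, 0, -0.3, 0, 0, -0.8, 0, -0.3, 0, 0, 0, 0, -0.3, 0, 0, 0, 0, -0.3, 0, 0, 0, 0]'

```text
time_s: 5.42
tcp_pos: [0.5012, -0.1935, 0.2605]
orientation: [-0.0, 0.977, 0.211, -0.0]
ft_force: [-0.1, 0.2, -0.5]
width: 0.651
finger_force: 0.0
```

```bash
python3 - <<'E'
from h import *
import pickle
w=capture('wrist');pickle.dump(w,open('w4.pkl','wb'));P,M,s=pose();print(P.round(4),yaw(),s['width'])
g=w['color'];cv2.imwrite('pics/w4.png',cv2.resize(g[20:245,130:430],(800,600),interpolation=cv2.INTER_CUBIC))
E
```

```text
[ 0.5008 -0.1933  0.2599] -65.59366242186577 0.6483402091141095
```

View pics/w4.png

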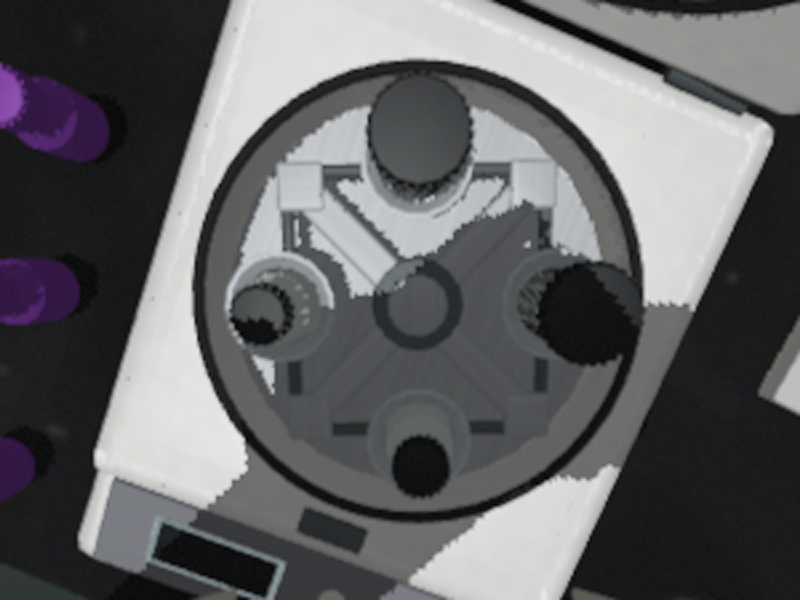

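This view shows cap C at about (287.5,195), D at (228,135), A at (288,69) and B at (352,138). The bucket rims are at (287,186) and (236,135.5). All are upright.

```bash
python3 - <<'E'
from h import *
import pickle
w=pickle.load(open('w4.pkl','rb'));P,M,s=pose()
for k,u,v,z in [('A',287.9,68.7,.154),('B',352,137.7,.154),('C',287.5,195.5,.134),('D',227.9,134.5,.134),('Crim',287.1,186.1,.076),('Drim',235.7,135.5,.076)]:
    p=ray(w,u,v,z);print(k,p[:2].round(4),(M.T@(p-P)).round(4))
print(P)
E
```

```text
A [ 0.6054 -0.1533] [0.1119 0.0069 0.1056]
B [ 0.5772 -0.229 ] [0.055  0.0642 0.1057]
C [ 0.5016 -0.2011] [-0.0023  0.0076  0.1258]
D [ 0.532 -0.125] [ 0.0569 -0.0491  0.1258]
Crim [ 0.4999 -0.2025] [-0.0043  0.0083  0.1838]
Drim [ 0.5285 -0.1261] [ 0.0533 -0.0495  0.1838]
[ 0.500816   -0.19331603  0.25985462]
```

Emit:
apply_moves --series '[-0.2, -0.03, 0.24, 0, 0, -0.2, 0, 0, 0.8, 0, -0.2, 0, 0, 1, 0, -0.2, 0, 0, 1, 0, -0.2, 0, 0, 1, 0, -0.2, 0, 0, 0.9, 0, -0.2, 0, 0, 0.45, 0, -0.2, 0, 0, 0, 0, -0.2, 0, 0, 0, 0, -0.2, 0, 0, 0, 0]'

```text
time_s: 6.3
tcp_pos: [0.5044, -0.2013, 0.1072]
orientation: [0.0, 0.977, 0.211, 0.0]
ft_force: [0.4, -0.4, 0.1]
width: 0.6
finger_force: 0.0
```

Emit:
apply_moves --series '[0.3, 0, 0, 0, 0, 0.5, 0, 0, 0, 0, 0.7, 0, 0, 0, 0, 0.8, 0, 0, 0, 0, 0.8, 0, 0, 0, 0, 0.8, 0, 0, 0, 0]' --force 15

```text
time_s: 6.8
tcp_pos: [0.504, -0.2007, 0.107]
orientation: [0.0, 0.977, 0.211, 0.0]
ft_force: [0.5, 0.4, 0.7]
width: 0.213
finger_force: 0.0
```

Emit:
apply_moves --series '[0.8, 0, 0, 0, 0, 0.8, 0, 0, 0, 0]' --force 15

```text
time_s: 6.97
tcp_pos: [0.5039, -0.2006, 0.1067]
orientation: [-0.0, 0.977, 0.211, 0.0]
ft_force: [-0.0, -0.1, -0.3]
width: 0.113
finger_force: 0.0
```

```bash
python3 - <<'E'
from h import *
w=capture('wrist');P,M,s=pose();print(P.round(4),s['width'],s['finger_force'])
d=capture('side')['color'];f=lambda i,x,y,w,h:cv2.resize(i[y:y+h,x:x+w],(400,300),interpolation=cv2.INTER_CUBIC)
cv2.imwrite('pics/w5.png',np.hstack([f(w['color'],180,120,240,180),f(d,150,45,140,105)]))
E
```

```text
[ 0.5039 -0.2006  0.1067] 0.10434671017555608 0.0
```

View pics/w5.png

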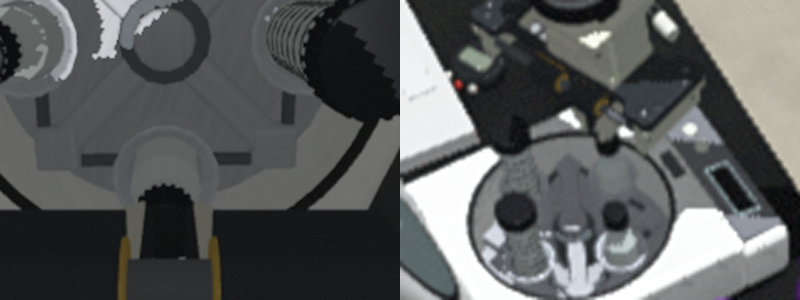

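```bash
python3 - <<'E'
from h import *
P,M,s=pose();c=capture('side');t=capture('top')
for n,p in dict(tcp=P,grasp=P-M[:,2]*.019,captop=(.5016,-.2011,.134),capbot=(.5016,-.2011,.114),up6=P-M[:,2]*.06).items():
    print(n,np.round((np.array(proj(c,p))-[205,60])*16,0))
cv2.imwrite('pics/s6.png',cv2.resize(c['color'][60:97,205:254],None,fx=16,fy=16,interpolation=cv2.INTER_CUBIC))
E
```

```text
tcp [273. 627.]
grasp [259. 551.]
captop [265. 509.]
capbot [279. 590.]
up6 [228. 379.]
```

View pics/s6.png

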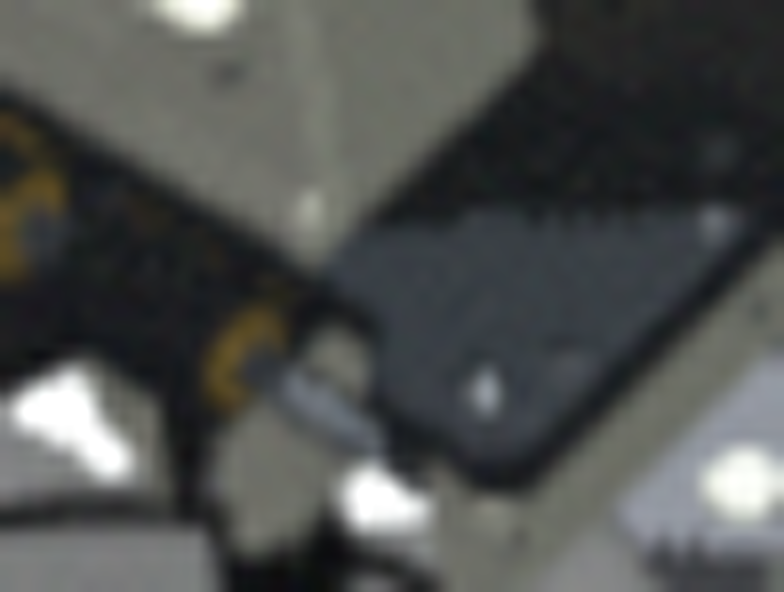

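Emit:
apply_moves --series '[0.8, 0, 0, 0, 0, 0.8, 0, 0, 0, 0, 0.8, 0, 0, 0, 0]' --force 15

```text
time_s: 7.42
tcp_pos: [0.5039, -0.2007, 0.1067]
orientation: [-0.0, 0.977, 0.211, -0.0]
ft_force: [-0.1, 0.2, 0.1]
width: 0.1
finger_force: 0.0
```

```bash
python3 - <<'E'
from h import *
w=capture('wrist');P,M,s=pose();print(P.round(4),s['width'],s['finger_force'])
g=w['color'];cv2.imwrite('pics/w7.png',cv2.resize(g[180:300,200:360],(800,600),interpolation=cv2.INTER_CUBIC))
for y in(0,.0048,-.0048,.011,-.011):
  for x in (.0095,-.0095):
    print(x,y,[tuple(((np.array(proj(w,P+M@np.array([x,y,z])))-[200,180])*5).round()) for z in(0,-.019,-.03)])
E
```

```text
[ 0.5039 -0.2007  0.1067] 0.09938287132502419 0.0
0.0095 0 [(np.float64(399.0), np.float64(211.0)), (np.float64(398.0), np.float64(262.0)), (np.float64(398.0), np.float64(297.0))]
-0.0095 0 [(np.float64(399.0), np.float64(355.0)), (np.float64(398.0), np.float64(419.0)), (np.float64(398.0), np.float64(462.0))]
0.0095 0.0048 [(np.float64(438.0), np.float64(211.0)), (np.float64(441.0), np.float64(262.0)), (np.float64(443.0), np.float64(297.0))]
-0.0095 0.0048 [(np.float64(437.0), np.float64(355.0)), (np.float64(440.0), np.float64(419.0)), (np.float64(442.0), np.float64(462.0))]
0.0095 -0.0048 [(np.float64(360.0), np.float64(211.0)), (np.float64(355.0), np.float64(262.0)), (np.float64(352.0), np.float64(297.0))]
-0.0095 -0.0048 [(np.float64(361.0), np.float64(355.0)), (np.float64(356.0), np.float64(419.0)), (np.float64(354.0), np.float64(462.0))]
0.0095 0.011 [(np.float64(488.0), np.float64(211.0)), (np.float64(497.0), np.float64(262.0)), (np.float64(502.0), np.float64(297.0))]
-0.0095 0.011 [(np.float64(486.0), np.float64(355.0)), (np.float64(494.0), np.float64(419.0)), (np.float64(500.0), np.float64(462.0))]
0.0095 -0.011 [(np.float64(309.0), np.float64(211.0)), (np.float64(300.0), np.float64(262.0)), (np.float64(293.0), np.float64(297.0))]
-0.0095 -0.011 [(np.float64(311.0), np.float64(355.0)), (np.float64(302.0), np.float64(419.0)), (np.float64(296.0), np.float64(462.0))]
```

View pics/w7.png

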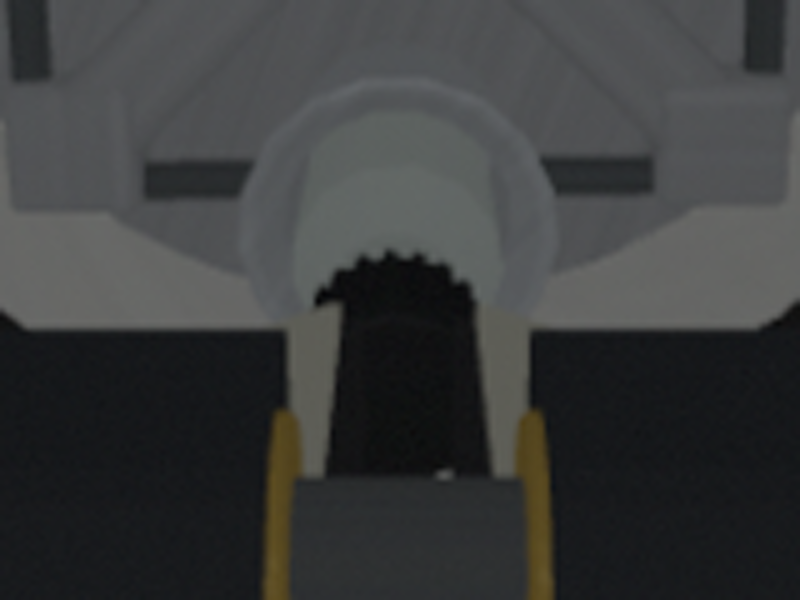

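Beige fingertips end at zoom row 305, while the model puts them at row 211. The cap is centred beneath them. So the real tips look higher than the TCP model says. I'll check this against the clean hover picture.

```bash
python3 - <<'E'
from h import *
import pickle
w=pickle.load(open('w4.pkl','rb'))
P=np.array([.5008,-.1933,.2599]);_,M,_=pose()
off=[600-0,400]
for z in(0,-.019,-.03,-.04,-.066):
    print(z,[np.round(proj(w,P+M@np.array([x,y,z]))) for x in(.0095,-.0095) for y in(-.03,.03)])
g=w['color'];cv2.imwrite('pics/w8.png',np.hstack([cv2.resize(g[180:420,60:500],(800,436))]))
E
```

```text
0 [array([231., 222.]), array([328., 222.]), array([232., 251.]), array([327., 251.])]
-0.019 [array([225., 233.]), array([333., 233.]), array([227., 264.]), array([331., 264.])]
-0.03 [array([222., 240.]), array([336., 240.]), array([224., 272.]), array([334., 273.])]
-0.04 [array([219., 247.]), array([339., 247.]), array([220., 281.]), array([337., 281.])]
-0.066 [array([207., 270.]), array([349., 270.]), array([210., 309.]), array([347., 309.])]
```

View pics/w8.png

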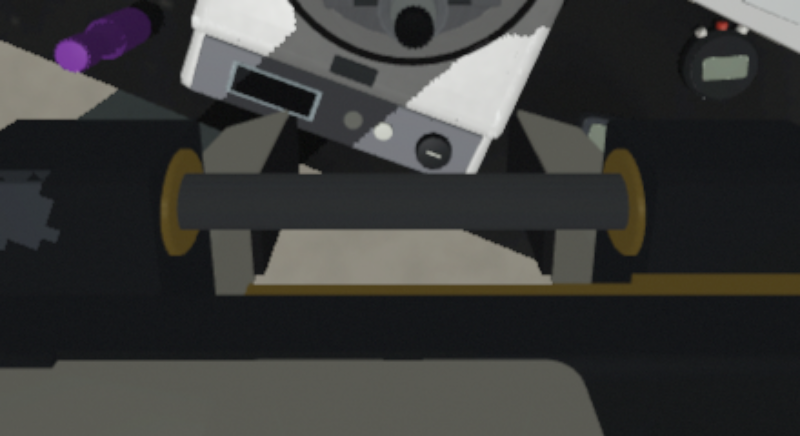

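Emit:
apply_moves --series '[-0.2, 0, 0, 0, 0, -0.2, 0, 0, 0, 0, -0.2, 0, 0, 0, 0, -0.2, 0, 0, 0, 0, -0.2, 0, 0, 0.3, 0, -0.2, 0, 0, 0.3, 0, -0.2, 0, 0, 0.1, 0, 0.8, 0, 0, 0, 0, 0.8, 0, 0, 0, 0, 0.8, 0, 0, 0, 0, 0.8, 0, 0, 0, 0, 0.8, 0, 0, 0, 0]'

```text
time_s: 8.47
tcp_pos: [0.5042, -0.2008, 0.086]
orientation: [0.0, 0.977, 0.211, 0.0]
ft_force: [0.2, -0.1, -0.4]
width: 0.286
finger_force: 0.0
```

Emit:
apply_moves --series '[0.8, 0, 0, 0, 0]'

```text
time_s: 8.55
tcp_pos: [0.5041, -0.2008, 0.086]
orientation: [0.0, 0.977, 0.211, 0.0]
ft_force: [-0.9, 0.2, 0.8]
width: 0.22
finger_force: 15.1
```

Gripped (20 mm, 15 N): the real tips are about 20 mm above the reported TCP. Next I lift and carry toward the free well.

Emit:
apply_moves --series '[0.8, 0, 0, -0.5, 0, 0.8, 0, 0, -0.8, 0, 0.8, 0, 0, -1, 0, 0.8, 0, 0, -1, 0, 0.8, 0, 0, -1, 0, 0.8, 0, 0, -0.8, 0, 0.8, 0, 0, -0.4, 0, 0.8, 0, 0, 0, 0]'

```text
time_s: 9.22
tcp_pos: [0.506, -0.2015, 0.2544]
orientation: [0.001, 0.977, 0.211, 0.003]
ft_force: [0.4, 0.3, -0.1]
width: 0.219
finger_force: 15.0
```

Emit:
apply_moves --series '[0.8, 0.15, -0.5, 0, 0, 0.8, 0.27, -0.94, 0, 0, 0.8, 0.28, -1, 0, 0, 0.8, 0.28, -1, 0, 0, 0.8, 0.28, -1, 0, 0, 0.8, 0.28, -1, 0, 0, 0.8, 0.28, -1, 0, 0, 0.8, 0.28, -1, 0, 0, 0.8, 0.28, -1, 0, 0, 0.8, 0.28, -1, 0, 0, 0.8, 0.19, -0.6, 0, 0, 0.8, 0.13, -0.4, 0, 0]'

```text
time_s: 10.22
tcp_pos: [0.4543, 0.1244, 0.2494]
orientation: [-0.0, 0.977, 0.213, -0.001]
ft_force: [-0.1, 0.6, 0.6]
width: 0.219
finger_force: 15.0
```

Emit:
apply_moves --series '[0.8, 0, 0, 0, 0, 0.8, 0, 0, 0, 0, 0.8, 0, 0, 0, 0, 0.8, 0, 0, 0, 0]'

```text
time_s: 10.55
tcp_pos: [0.456, 0.1199, 0.2503]
orientation: [0.0, 0.978, 0.21, -0.0]
ft_force: [0.3, -0.4, 0.0]
width: 0.216
finger_force: 15.0
```

```bash
python3 - <<'E'
from h import *
import pickle
w=capture('wrist');pickle.dump(w,open('w9.pkl','wb'));P,M,s=pose();print(P.round(4),yaw(),s['width'],s['finger_force'])
cv2.imwrite('pics/w9.png',cv2.resize(w['color'][0:315,70:490],(800,600)))
for p in [(.539,.207,.094),(.495,.166,.094),(.453,.123,.054)]:print(np.round(proj(w,p)))
E
```

```text
[0.4561 0.12   0.2505] -65.73941816670232 0.22079641560765928 14.990093261003494
[234.  76.]
[255. 135.]
[277. 181.]
```

View pics/w9.png

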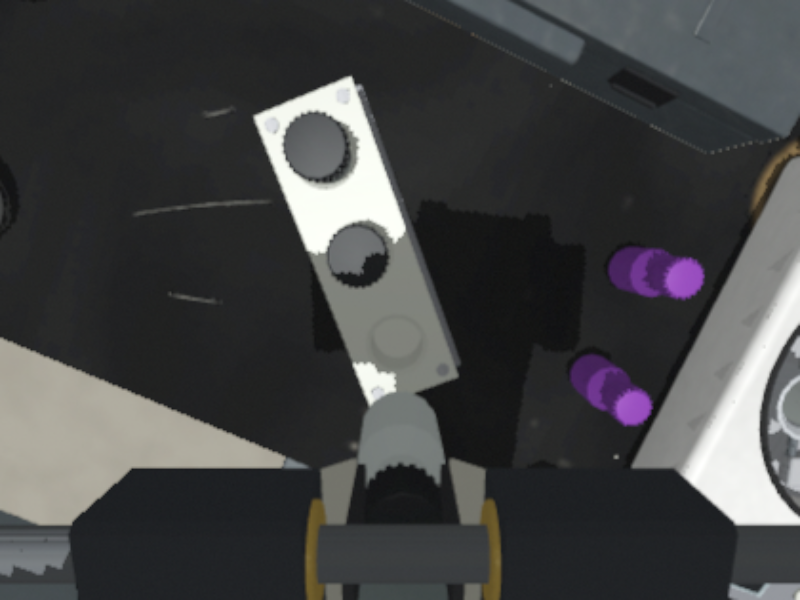

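The bottle is held upright at about (280,230). Tube caps S1 and S2 are at (236,76.5) and (257.5,133), and the free well is at (278,178).

```bash
python3 - <<'E'
from h import *
import pickle
w=pickle.load(open('w9.pkl','rb'));P,M,s=pose()
Q=[ray(w,u,v,z) for u,v,z in [(235.9,76.6,.094),(257.4,132.8,.094),(277.9,178,.054)]]
for p in Q:print(p.round(4),(M.T@(p-P)/.03).round(3))
print(np.mean(Q,0),Q[0]-Q[2])
E
```

```text
[0.5391 0.2054 0.094 ] [ 3.695 -1.46   5.214]
[0.498  0.1647 0.094 ] [ 1.888 -0.784  5.215]
[0.4571 0.1235 0.054 ] [ 0.082 -0.093  6.549]
[0.49805114 0.16453718 0.08066667] [0.08196674 0.081929   0.04      ]
```

Emit:
apply_moves --series '[0.8, 0.13, -0.09, 0, 0, 0.8, 0, 0, 0.7, 0, 0.8, 0, 0, 1, 0, 0.8, 0, 0, 1, 0, 0.8, 0, 0, 1, 0, 0.8, 0, 0, 0.8, 0, 0.8, 0, 0, 0.6, 0, 0.8, 0, 0, 0.5, 0, 0.8, 0, 0, 0.3, 0, 0.8, 0, 0, 0.2, 0, 0.8, 0, 0, 0, 0]'

```text
time_s: 11.52
tcp_pos: [0.4579, 0.1253, 0.0669]
orientation: [0.0, 0.977, 0.211, -0.001]
ft_force: [0.1, -0.2, 0.5]
width: 0.219
finger_force: 15.0
```

Emit:
apply_moves --series '[0.8, 0, 0, 0, 0, 0.8, 0, 0, 0, 0]'

```text
time_s: 11.68
tcp_pos: [0.4592, 0.1257, 0.0686]
orientation: [-0.0, 0.977, 0.211, 0.001]
ft_force: [-0.9, -1.2, 0.7]
width: 0.221
finger_force: 15.0
```

Emit:
apply_moves --series '[0.8, 0, 0, 0.1, 0, 0.4, 0, 0, 0, 0, 0, 0, 0, 0, 0, -0.3, 0, 0, 0, 0, -0.3, 0, 0, 0, 0, -0.3, 0, 0, 0, 0, -0.3, 0, 0, -0.6, 0, -0.3, 0, 0, -1, 0, -0.3, 0, 0, -1, 0, -0.3, 0, 0, -1, 0, -0.3, 0, 0, -1, 0, -0.3, 0, 0, -1, 0]'

```text
time_s: 12.68
tcp_pos: [0.4581, 0.1254, 0.2343]
orientation: [-0.0, 0.977, 0.211, 0.0]
ft_force: [0.6, -0.2, 0.0]
width: 0.652
finger_force: 0.0
```

Emit:
apply_moves --series '[-0.3, -0.05, 0.4, -0.5, 0, -0.3, -0.1, 0.95, 0, 0, -0.3, -0.1, 1, 0, 0, -0.3, -0.1, 1, 0, 0, -0.3, -0.1, 1, 0, 0, -0.3, -0.1, 1, 0, 0, -0.3, -0.1, 1, 0, 0, -0.3, -0.1, 1, 0, 0, -0.3, -0.1, 1, 0, 0, -0.3, -0.1, 1, 0, 0, -0.3, -0.1, 1, 0, 0, -0.3, -0.1, 1, 0, 0]'

```text
time_s: 13.68
tcp_pos: [0.5678, -0.2001, 0.2476]
orientation: [-0.0, 0.977, 0.211, -0.0]
ft_force: [-0.3, 0.2, 0.7]
width: 0.647
finger_force: 0.0
```

Emit:
apply_moves --series '[-0.3, -0.08, 0.7, 0, 0, -0.3, -0.05, 0.35, 0, 0, -0.3, 0, 0, 0, 0, -0.3, 0, 0, 0, 0, -0.3, 0, 0, 0, 0, -0.3, 0, 0, 0, 0]'

```text
time_s: 14.18
tcp_pos: [0.5772, -0.2267, 0.2477]
orientation: [-0.001, 0.977, 0.213, 0.0]
ft_force: [0.1, -0.2, -0.1]
width: 0.648
finger_force: 0.0
```

```bash
python3 - <<'E'
from h import *
P,M,s=pose();print(P.round(4),yaw(),s['width'],need(.579,-.228,.110))
c=capture('top');w=capture('wrist')
f=lambda i,x,y,w,h:cv2.resize(i[y:y+h,x:x+w],(400,300),interpolation=cv2.INTER_CUBIC)
cv2.imwrite('pics/w10.png',np.hstack([f(c['color'],222,173,100,75),f(w['color'],100,0,400,300)]))
print(proj(w,(.578,-.2285,.154)))
import pickle;pickle.dump(w,open('w10.pkl','wb'))
E
```

```text
[ 0.5772 -0.2267  0.2477] -65.4470519482723 0.6480614801568212 [0.03 0.07 4.59]
(np.float64(282.13902293404414), np.float64(200.69008523884108))
```

View pics/w10.png

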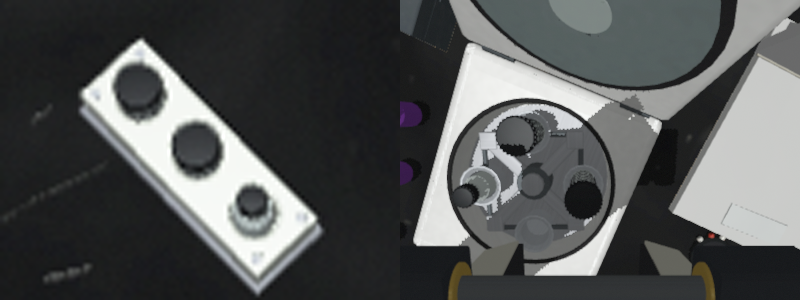

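The bottle stands upright in the end well. Tall B's cap shows at about (285,197), against a predicted (282,201), and bucket C is empty at (237,230).

Emit:
apply_moves --series '[-0.3, 0.04, 0.06, 0.6, 0, -0.3, 0, 0, 1, 0, -0.3, 0, 0, 1, 0, -0.3, 0, 0, 1, 0, -0.3, 0, 0, 0.7, 0, -0.3, 0, 0, 0.3, 0, 0.2, 0, 0, 0, 0, 0.7, 0, 0, 0, 0, 0.7, 0, 0, 0, 0, 0.7, 0, 0, 0, 0, 0.7, 0, 0, 0, 0, 0.7, 0, 0, 0, 0]'

```text
time_s: 15.28
tcp_pos: [0.5802, -0.2307, 0.1114]
orientation: [0.001, 0.977, 0.211, 0.001]
ft_force: [0.4, 0.1, 5.3]
width: 0.363
finger_force: 15.0
```

Emit:
apply_moves --series '[0.7, 0, 0, 0, 0, 0.7, 0, 0, 0, 0]'

```text
time_s: 15.45
tcp_pos: [0.5803, -0.2307, 0.1114]
orientation: [0.001, 0.977, 0.211, 0.001]
ft_force: [-0.1, 0.1, 6.6]
width: 0.355
finger_force: 15.0
```

Emit:
apply_moves --series '[0.7, 0, 0, -0.4, 0, 0.7, 0, 0, -0.8, 0, 0.7, 0, 0, -1, 0, 0.7, 0, 0, -1, 0, 0.7, 0, 0, -1, 0, 0.7, 0, 0, -0.8, 0, 0.7, 0, 0, -0.3, 0, 0.7, -0.3, -0.3, 0, 0, 0.7, -0.6, -0.6, 0, 0, 0.7, -0.6, -0.6, 0, 0, 0.7, -0.44, -0.42, 0, 0, 0.7, 0, 0, 0, 0]'

```text
time_s: 16.45
tcp_pos: [0.4983, -0.2007, 0.2682]
orientation: [-0.001, 0.977, 0.211, -0.001]
ft_force: [0.2, 0.6, -0.5]
width: 0.359
finger_force: 15.0
```

Emit:
apply_moves --series '[0.7, 0, 0, 0, 0, 0.7, 0, 0, 0, 0, 0.7, 0, 0, 0, 0]'

```text
time_s: 16.7
tcp_pos: [0.5027, -0.2019, 0.2685]
orientation: [0.0, 0.977, 0.211, -0.0]
ft_force: [-0.5, -0.6, -0.8]
width: 0.36
finger_force: 15.0
```

```bash
python3 - <<'E'
from h import *
P,M,s=pose();print(P.round(4),yaw(),s['width'],s['finger_force'],(M.T@(P-[.5803,-.2307,.1114])/.03).round(3), s['ft_force'])
E
```

```text
[ 0.5027 -0.2019  0.2685] -65.59289041060175 0.35951182415693084 14.99539777636528 [-1.959 -1.941 -5.237] [-0.54066852 -0.57414117 -0.76189972]
```

Emit:
apply_moves --series '[0.7, 0.02, 0.01, 0.6, 0, 0.7, 0, 0, 1, 0, 0.7, 0, 0, 1, 0, 0.7, 0, 0, 0.9, 0, 0.7, 0, 0, 0.6, 0, 0.7, 0, 0, 0.5, 0, 0.7, 0, 0, 0.3, 0, 0.7, 0, 0, 0.2, 0, 0.7, 0, 0, 0, 0, 0.7, 0, 0, 0, 0]'

```text
time_s: 17.53
tcp_pos: [0.5033, -0.2021, 0.116]
orientation: [0.0, 0.977, 0.211, 0.0]
ft_force: [-0.6, -0.2, 0.4]
width: 0.359
finger_force: 15.0
```

Emit:
apply_moves --series '[0.7, 0, 0, 0.13, 0, 0.4, 0, 0, 0, 0, 0, 0, 0, 0, 0, -0.3, 0, 0, 0, 0, -0.3, 0, 0, 0, 0, -0.3, 0, 0, 0, 0, -0.3, 0, 0, -0.5, 0, -0.3, 0, 0, -1, 0, -0.3, 0, 0, -1, 0, -0.3, 0, 0, -1, 0, -0.3, 0, 0, -0.8, 0, -0.3, 0, 0, -0.3, 0]'

```text
time_s: 18.53
tcp_pos: [0.5048, -0.2027, 0.254]
orientation: [0.001, 0.977, 0.211, 0.003]
ft_force: [1.3, -0.6, 0.5]
width: 0.651
finger_force: 0.0
```

Emit:
apply_moves --series '[-0.3, 0.25, -0.45, 0, 0, -0.3, 0.5, -0.9, 0, 0, -0.3, 0.56, -0.98, 0, 0, -0.3, 0.56, -0.98, 0, 0, -0.3, 0.56, -0.98, 0, 0, -0.3, 0.56, -0.98, 0, 0, -0.3, 0.56, -0.98, 0, 0, -0.3, 0.56, -0.98, 0, 0, -0.3, 0.56, -0.98, 0, 0, -0.3, 0.56, -0.98, 0, 0, -0.3, 0.56, -0.98, 0, 0, -0.3, 0.56, -0.98, 0, 0]'

```text
time_s: 19.53
tcp_pos: [0.5376, 0.183, 0.249]
orientation: [-0.0, 0.977, 0.211, -0.0]
ft_force: [0.6, -0.9, 0.8]
width: 0.655
finger_force: 0.0
```

Emit:
apply_moves --series '[-0.3, 0.3, -0.45, 0, 0, -0.3, 0.16, -0.3, 0, 0, -0.3, 0, 0, 0, 0, -0.3, 0, 0, 0, 0, -0.3, 0, 0, 0, 0, -0.3, 0, 0, 0, 0]'

```text
time_s: 20.03
tcp_pos: [0.5417, 0.2053, 0.2498]
orientation: [0.0, 0.978, 0.21, -0.0]
ft_force: [-1.8, 0.6, -0.5]
width: 0.648
finger_force: 0.0
```

```bash
python3 - <<'E'
from h import *
P,M,s=pose();print(P.round(4),yaw(),s['width'],need(.5405,.2065,.054))
w=capture('wrist');c=capture('top')
f=lambda i,x,y,w,h:cv2.resize(i[y:y+h,x:x+w],(400,300),interpolation=cv2.INTER_CUBIC)
cv2.imwrite('pics/w11.png',np.hstack([f(c['color'],340,150,108,81),f(w['color'],200,120,200,150)]))
print((np.array(proj(w,(.5405,.2065,.094)))-[200,120])*2+[400,0])
E
```

```text
[0.5417 0.2053 0.2498] -65.77756468726922 0.6484906963235035 [-0.02 -0.06  6.53]
[557.42129857 134.82578882]
```

View pics/w11.png

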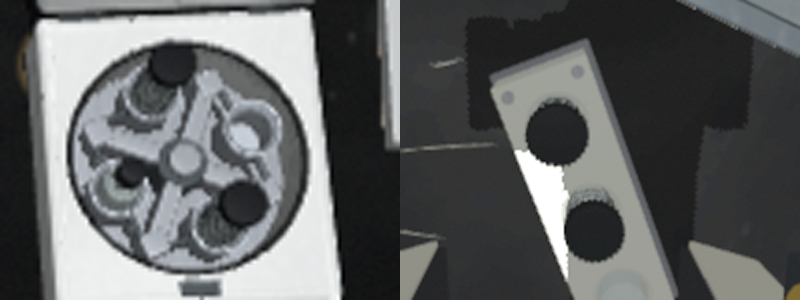

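Tall is seated in bucket C, opposite A, and bucket B is empty. Short S1 is at (556,134) in the crop, where predicted.

Emit:
apply_moves --series '[-0.3, 0, -0.05, 0.6, 0, -0.3, 0, 0, 1, 0, -0.3, 0, 0, 1, 0, -0.3, 0, 0, 1, 0, -0.3, 0, 0, 1, 0, -0.3, 0, 0, 0.9, 0, -0.3, 0, 0, 0.6, 0, -0.3, 0, 0, 0.4, 0, 0.2, 0, 0, 0, 0, 0.7, 0, 0, 0, 0, 0.7, 0, 0, 0, 0, 0.7, 0, 0, 0, 0]'

```text
time_s: 21.13
tcp_pos: [0.5422, 0.2095, 0.0566]
orientation: [-0.0, 0.977, 0.211, 0.002]
ft_force: [-0.1, -0.4, 1.3]
width: 0.413
finger_force: 0.0
```

Emit:
apply_moves --series '[0.7, 0, 0, 0, 0, 0.7, 0, 0, 0, 0, 0.7, 0, 0, 0, 0, 0.7, 0, 0, 0, 0]'

```text
time_s: 21.47
tcp_pos: [0.542, 0.2096, 0.0563]
orientation: [-0.0, 0.977, 0.211, 0.001]
ft_force: [0.2, -0.4, 5.5]
width: 0.35
finger_force: 15.0
```

Emit:
apply_moves --series '[0.7, 0, 0, -0.4, 0, 0.7, 0, 0, -0.8, 0, 0.7, 0, 0, -1, 0, 0.7, 0, 0, -1, 0, 0.7, 0, 0, -1, 0, 0.7, 0, 0, -1, 0, 0.7, 0, 0, -0.7, 0, 0.7, -0.16, 0.47, 0, 0, 0.7, -0.31, 0.9, 0, 0, 0.7, -0.35, 1, 0, 0, 0.7, -0.35, 1, 0, 0, 0.7, -0.35, 1, 0, 0]'

```text
time_s: 22.47
tcp_pos: [0.5528, 0.0696, 0.2325]
orientation: [-0.0, 0.977, 0.212, -0.0]
ft_force: [0.8, 0.7, -0.7]
width: 0.351
finger_force: 15.0
```

Emit:
apply_moves --series '[0.7, -0.35, 1, 0, 0, 0.7, -0.35, 1, 0, 0, 0.7, -0.35, 1, 0, 0, 0.7, -0.35, 1, 0, 0, 0.7, -0.35, 1, 0, 0, 0.7, -0.35, 1, 0, 0, 0.7, -0.35, 1, 0, 0, 0.7, -0.35, 1, 0, 0, 0.7, -0.3, 0.9, 0, 0, 0.7, -0.19, 0.6, 0, 0, 0.7, 0, 0, 0, 0, 0.7, 0, 0, 0, 0]'

```text
time_s: 23.47
tcp_pos: [0.5805, -0.2308, 0.232]
orientation: [-0.0, 0.978, 0.21, -0.0]
ft_force: [0.4, 1.4, 0.2]
width: 0.347
finger_force: 15.0
```

Emit:
apply_moves --series '[0.7, 0, 0, 0, 0, 0.7, 0, 0, 0, 0]'

```text
time_s: 23.63
tcp_pos: [0.5814, -0.2274, 0.2319]
orientation: [-0.001, 0.977, 0.212, 0.0]
ft_force: [0.5, 0.2, -1.1]
width: 0.348
finger_force: 15.0
```

```bash
python3 - <<'E'
from h import *
P,M,s=pose();print(P.round(4),yaw(),s['width'],s['finger_force'],need(.581,-.2295,.081))
E
```

```text
[ 0.5814 -0.2274  0.2319] -65.46391174278739 0.34788641594864095 14.999752342700958 [-0.04  0.06  5.03]
```

Emit:
apply_moves --series '[0.7, -0.03, 0.06, 0.6, 0, 0.7, 0, 0, 1, 0, 0.7, 0, 0, 0.9, 0, 0.7, 0, 0, 0.7, 0, 0.7, 0, 0, 0.6, 0, 0.7, 0, 0, 0.5, 0, 0.7, 0, 0, 0.3, 0, 0.7, 0, 0, 0.2, 0, 0.7, 0, 0, 0.1, 0, 0.7, 0, 0, 0, 0, 0.7, 0, 0, 0, 0]'

```text
time_s: 24.55
tcp_pos: [0.5809, -0.2301, 0.0848]
orientation: [-0.001, 0.977, 0.212, -0.0]
ft_force: [-1.4, 3.1, -2.2]
width: 0.344
finger_force: 15.1
```

Emit:
apply_moves --series '[0.7, 0, 0, 0.16, 0, 0.7, 0, 0, 0, 0, 0.4, 0, 0, 0, 0, 0, 0, 0, 0, 0, -0.3, 0, 0, 0, 0, -0.3, 0, 0, 0, 0, -0.3, 0, 0, 0, 0, -0.3, 0, 0, -0.5, 0, -0.3, 0, 0, -1, 0, -0.3, 0, 0, -1, 0, -0.3, 0, 0, -1, 0, -0.3, 0, 0, -1, 0]'

```text
time_s: 25.55
tcp_pos: [0.5811, -0.2323, 0.2166]
orientation: [0.0, 0.977, 0.211, 0.0]
ft_force: [0.2, 0.4, 0.9]
width: 0.65
finger_force: 0.0
```

Emit:
apply_moves --series '[-0.2, 0, -0.4, -0.5, 0, -0.2, -0.02, -0.9, 0, 0, -0.2, -0.03, -1, 0, 0, -0.2, -0.02, -1, 0, 0, -0.2, 0, -0.58, 0, 0, -0.2, 0, 0, 0, 0, -0.2, 0, 0, 0, 0, -0.2, 0, 0, 0, 0, -0.2, 0, 0, 0, 0]'

```text
time_s: 26.3
tcp_pos: [0.5316, -0.1282, 0.2302]
orientation: [0.001, 0.978, 0.21, 0.0]
ft_force: [0.2, 0.1, 0.2]
width: 0.6
finger_force: 0.0
```

```bash
python3 - <<'E'
from h import *
P,M,s=pose();print(P.round(4),yaw(),s['width'],need(.531,-.125,.086))
w=capture('wrist')
cv2.imwrite('pics/w12.png',cv2.resize(w['color'][60:255,150:410],(800,600),interpolation=cv2.INTER_CUBIC))
print((np.array(proj(w,(.531,-.125,.134)))-[150,60])*800/260)
import pickle;pickle.dump(w,open('w12.pkl','wb'))
E
```

```text
[ 0.5316 -0.1282  0.2302] -65.72109200848006 0.6002493036876928 [ 0.03 -0.11  4.81]
[389.35311078 428.42386333]
```

View pics/w12.png

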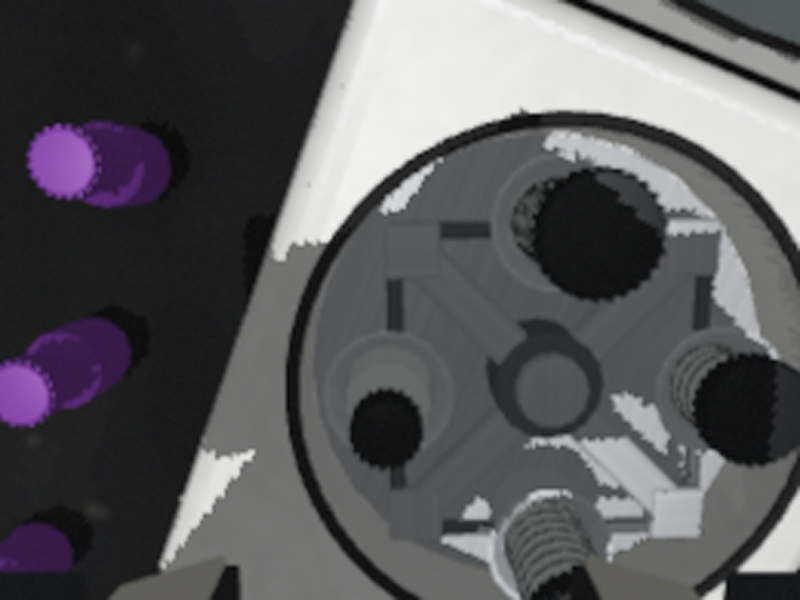

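Bottle D's cap is at (385,428) in the crop, against a predicted (389,428). The short sits in B at about (745,408).

Emit:
apply_moves --series '[-0.2, 0.03, -0.1, 0.5, 0, -0.2, 0, 0, 1, 0, -0.2, 0, 0, 1, 0, -0.2, 0, 0, 1, 0, -0.2, 0, 0, 0.8, 0, -0.2, 0, 0, 0.5, 0, -0.2, 0, 0, 0, 0, 0.4, 0, 0, 0, 0, 0.8, 0, 0, 0, 0, 0.8, 0, 0, 0, 0, 0.8, 0, 0, 0, 0, 0.8, 0, 0, 0, 0]'

```text
time_s: 27.35
tcp_pos: [0.5316, -0.1234, 0.0872]
orientation: [0.0, 0.977, 0.211, 0.001]
ft_force: [-0.1, 0.0, 0.0]
width: 0.287
finger_force: 0.0
```

Emit:
apply_moves --series '[0.8, 0, 0, 0, 0, 0.8, 0, 0, 0, 0, 0.8, 0, 0, 0, 0]'

```text
time_s: 27.6
tcp_pos: [0.5314, -0.1233, 0.0868]
orientation: [0.0, 0.977, 0.211, 0.001]
ft_force: [-0.8, -0.0, 3.7]
width: 0.215
finger_force: 15.0
```

Emit:
apply_moves --series '[0.8, 0, 0, -0.4, 0, 0.8, 0, 0, -0.8, 0, 0.8, 0, 0, -1, 0, 0.8, 0, 0, -1, 0, 0.8, 0, 0, -1, 0, 0.8, 0, 0, -0.7, 0, 0.8, 0, 0, -0.2, 0, 0.8, 0.22, -0.45, 0, 0, 0.8, 0.44, -0.9, 0, 0, 0.8, 0.49, -1, 0, 0, 0.8, 0.49, -1, 0, 0, 0.8, 0.49, -1, 0, 0]'

```text
time_s: 28.6
tcp_pos: [0.534, 0.0231, 0.2385]
orientation: [-0.0, 0.978, 0.211, -0.001]
ft_force: [0.4, -0.8, -0.4]
width: 0.22
finger_force: 15.0
```

Emit:
apply_moves --series '[0.8, 0.49, -1, 0, 0, 0.8, 0.49, -1, 0, 0, 0.8, 0.49, -1, 0, 0, 0.8, 0.49, -1, 0, 0, 0.8, 0.42, -0.85, 0, 0, 0.8, 0.35, -0.75, 0, 0, 0.8, 0, 0, 0, 0, 0.8, 0, 0, 0, 0, 0.8, 0, 0, 0, 0, 0.8, 0, 0, 0, 0]'

```text
time_s: 29.43
tcp_pos: [0.5402, 0.2068, 0.2387]
orientation: [0.001, 0.978, 0.21, -0.0]
ft_force: [0.5, -0.9, -0.9]
width: 0.219
finger_force: 15.0
```

```bash
python3 - <<'E'
from h import *
P,M,s=pose();print(P.round(4),yaw(),s['width'],s['finger_force'],need(.5415,.2085,.067))
E
```

```text
[0.5402 0.2068 0.2387] -65.73198027252067 0.2186195941195138 14.996667355298996 [ 0.07 -0.04  5.72]
```

Emit:
apply_moves --series '[0.8, 0.06, -0.03, 0.6, 0, 0.8, 0, 0, 1, 0, 0.8, 0, 0, 1, 0, 0.8, 0, 0, 0.9, 0, 0.8, 0, 0, 0.7, 0, 0.8, 0, 0, 0.6, 0, 0.8, 0, 0, 0.5, 0, 0.8, 0, 0, 0.3, 0, 0.8, 0, 0, 0.15, 0, 0.8, 0, 0, 0, 0, 0.8, 0, 0, 0, 0]'

```text
time_s: 30.35
tcp_pos: [0.5421, 0.21, 0.0672]
orientation: [-0.0, 0.977, 0.211, 0.0]
ft_force: [-0.1, -0.3, -0.1]
width: 0.217
finger_force: 15.0
```

Emit:
apply_moves --series '[0.8, 0, 0, 0.06, 0, 0.4, 0, 0, 0, 0, 0, 0, 0, 0, 0, -0.3, 0, 0, 0, 0, -0.3, 0, 0, 0, 0, -0.3, 0, 0, 0, 0, -0.3, 0, 0, -0.5, 0, -0.3, 0, 0, -1, 0, -0.3, 0, 0, -1, 0, -0.3, 0, 0, -1, 0, -0.3, 0, 0, -0.6, 0, -0.3, 0, 0, 0, 0]'

```text
time_s: 31.35
tcp_pos: [0.5447, 0.2117, 0.1929]
orientation: [-0.001, 0.977, 0.211, 0.004]
ft_force: [0.3, 0.4, 0.6]
width: 0.649
finger_force: 0.0
```

Emit:
apply_moves --series '[-0.3, -0.4, 0.15, 0, 0, -0.3, -0.7, 0.25, 0, 0, -0.3, -0.5, 0.2, 0, 0, -0.3, -0.27, 0.1, 0, 0, -0.3, 0, 0, 0, 0, -0.3, 0, 0, 0, 0, -0.3, 0, 0, 0, 0, -0.3, 0, 0, 0, 0]'

```text
time_s: 32.02
tcp_pos: [0.4997, 0.169, 0.1877]
orientation: [-0.0, 0.977, 0.212, 0.0]
ft_force: [0.2, 0.8, -0.8]
width: 0.651
finger_force: 0.0
```

```bash
python3 - <<'E'
from h import *
P,M,s=pose();print(P.round(4),yaw(),s['width'],need(.499,.166,.0563))
E
```

```text
[0.4997 0.169  0.1877] -65.55020113688792 0.6508919673505186 [-0.07  0.08  4.38]
```

Emit:
apply_moves --series '[-0.3, -0.04, 0.04, 0.5, 0, -0.3, 0, 0, 1, 0, -0.3, 0, 0, 1, 0, -0.3, 0, 0, 0.9, 0, -0.3, 0, 0, 0.6, 0, -0.3, 0, 0, 0.38, 0, -0.3, 0, 0, 0, 0, 0.2, 0, 0, 0, 0, 0.7, 0, 0, 0, 0, 0.7, 0, 0, 0, 0, 0.7, 0, 0, 0, 0, 0.7, 0, 0, 0, 0]'

```text
time_s: 33.02
tcp_pos: [0.4993, 0.1668, 0.0574]
orientation: [-0.0, 0.977, 0.211, 0.001]
ft_force: [-1.7, -0.4, 13.7]
width: 0.338
finger_force: 7.8
```

Emit:
apply_moves --series '[0.7, 0, 0, 0, 0, 0.7, 0, 0, 0, 0, 0.7, 0, 0, 0, 0]'

```text
time_s: 33.27
tcp_pos: [0.5018, 0.1656, 0.0588]
orientation: [0.001, 0.978, 0.211, 0.003]
ft_force: [2.1, -4.7, 10.2]
width: 0.16
finger_force: 5.0
```

Emit:
apply_moves --series '[-0.3, 0, 0, 0, 0, -0.3, 0, 0, 0, 0, -0.3, 0, 0, 0, 0, -0.3, 0, 0, 0, 0, -0.3, 0, 0, 0, 0, -0.3, 0, 0, -0.6, 0, -0.3, 0, 0, -1, 0, -0.3, 0, 0, -1, 0, -0.3, 0, 0, -1, 0, -0.3, 0, 0, 0, 0, -0.3, 0, 0, 0, 0, -0.3, 0, 0, 0, 0]'

```text
time_s: 34.27
tcp_pos: [0.4978, 0.1663, 0.1638]
orientation: [0.0, 0.977, 0.211, -0.0]
ft_force: [-0.5, 0.5, -1.6]
width: 0.646
finger_force: 0.0
```

```bash
python3 - <<'E'
from h import *
P,M,s=pose();print(P.round(4),yaw(),s['width'],s['ft_force'])
w=capture('wrist');t=capture('side')
f=lambda i,x,y,w,h:cv2.resize(i[y:y+h,x:x+w],(400,300),interpolation=cv2.INTER_CUBIC)
cv2.imwrite('pics/w13.png',np.hstack([f(w['color'],160,80,240,180),f(t['color'],240,175,120,90)]))
print((np.array(proj(w,(.498,.1645,.094)))-[160,80])/.6)
E
```

```text
[0.4978 0.1663 0.1638] -65.59056553753906 0.6462247250617631 [-0.53134883  0.53947191 -1.58549507]
[203.6770461  213.71698592]
```

View pics/w13.png

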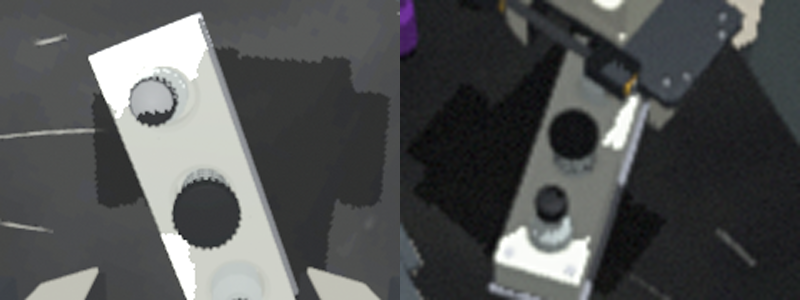

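The picture shows short S2 still upright and seated, cap at (207,212) in the crop. The pads slipped off its top rim, so I'll regrip about 5 mm deeper.

Emit:
apply_moves --series '[-0.3, 0, 0.08, 0.5, 0, -0.3, 0, 0, 1, 0, -0.3, 0, 0, 1, 0, -0.3, 0, 0, 0.7, 0, -0.3, 0, 0, 0.5, 0, -0.3, 0, 0, 0, 0, 0, 0, 0, 0, 0, 0.3, 0, 0, 0, 0, 0.5, 0, 0, 0, 0, 0.6, 0, 0, 0, 0, 0.6, 0, 0, 0, 0, 0.6, 0, 0, 0, 0]'

```text
time_s: 35.37
tcp_pos: [0.5003, 0.1646, 0.0543]
orientation: [-0.0, 0.977, 0.211, 0.001]
ft_force: [0.4, -0.2, 2.4]
width: 0.358
finger_force: 15.0
```

Emit:
apply_moves --series '[0.6, 0, 0, 0, 0, 0.6, 0, 0, 0, 0, 0.6, 0, 0, 0, 0]'

```text
time_s: 35.62
tcp_pos: [0.5004, 0.1647, 0.0542]
orientation: [-0.0, 0.977, 0.211, 0.001]
ft_force: [0.0, 0.4, 5.3]
width: 0.356
finger_force: 15.0
```

Emit:
apply_moves --series '[0.6, 0, 0, -0.4, 0, 0.6, 0, 0, -0.8, 0, 0.6, 0, 0, -1, 0, 0.6, 0, 0, -1, 0, 0.6, 0, 0, -1, 0, 0.6, 0, 0, -1, 0, 0.6, 0, 0, -0.8, 0, 0.6, 0, 0, -0.2, 0, 0.6, -0.16, 0.5, 0, 0, 0.6, -0.3, 0.9, 0, 0, 0.6, -0.33, 1, 0, 0, 0.6, -0.33, 1, 0, 0]'

```text
time_s: 36.62
tcp_pos: [0.5101, 0.0567, 0.2382]
orientation: [-0.0, 0.977, 0.212, -0.001]
ft_force: [0.7, -0.7, -0.1]
width: 0.351
finger_force: 15.0
```

Emit:
apply_moves --series '[0.6, -0.33, 1, 0, 0, 0.6, -0.33, 1, 0, 0, 0.6, -0.33, 1, 0, 0, 0.6, -0.33, 1, 0, 0, 0.6, -0.33, 0.97, 0, 0, 0.6, -0.25, 0.8, 0, 0, 0.6, 0, 0, 0, 0, 0.6, 0, 0, 0, 0, 0.6, 0, 0, 0, 0, 0.6, 0, 0, 0, 0]'

```text
time_s: 37.45
tcp_pos: [0.5303, -0.1219, 0.2386]
orientation: [-0.001, 0.977, 0.212, -0.0]
ft_force: [-0.2, -0.5, -0.5]
width: 0.354
finger_force: 15.0
```

```bash
python3 - <<'E'
from h import *
P,M,s=pose();print(P.round(4),yaw(),s['width'],s['finger_force'],need(.5312,-.1235,.080))
E
```

```text
[ 0.5303 -0.1219  0.2386] -65.47583932591128 0.35401848195580515 14.99862939119339 [0.01 0.07 5.29]
```

Emit:
apply_moves --series '[0.6, 0.02, 0.05, 0.6, 0, 0.6, 0, 0, 1, 0, 0.6, 0, 0, 0.9, 0, 0.6, 0, 0, 0.8, 0, 0.6, 0, 0, 0.7, 0, 0.6, 0, 0, 0.5, 0, 0.6, 0, 0, 0.4, 0, 0.6, 0, 0, 0.25, 0, 0.6, 0, 0, 0.1, 0, 0.6, 0, 0, 0, 0, 0.6, 0, 0, 0, 0]'

```text
time_s: 38.37
tcp_pos: [0.5322, -0.1244, 0.0824]
orientation: [-0.0, 0.977, 0.212, 0.0]
ft_force: [-0.8, 1.5, -1.5]
width: 0.357
finger_force: 15.0
```

Emit:
apply_moves --series '[0.6, 0, 0, 0.12, 0, 0.6, 0, 0, 0, 0, 0.3, 0, 0, 0, 0, 0, 0, 0, 0, 0, -0.3, 0, 0, 0, 0, -0.3, 0, 0, 0, 0, -0.3, 0, 0, 0, 0, -0.3, 0, 0, -0.5, 0, -0.3, 0, 0, -1, 0, -0.3, 0, 0, -1, 0, -0.3, 0, 0, -1, 0, -0.3, 0, 0, -1, 0]'

```text
time_s: 39.37
tcp_pos: [0.5315, -0.1251, 0.2146]
orientation: [0.0, 0.977, 0.211, -0.0]
ft_force: [1.0, -1.4, -0.6]
width: 0.651
finger_force: 0.0
```

Emit:
apply_moves --series '[-0.3, -0.4, 0, -0.5, 0, -0.3, -0.8, 0, 0, 0, -0.3, -0.8, 0, 0, 0, -0.3, -0.8, 0, 0, 0, -0.3, -0.4, 0, 0, 0, -0.3, 0, 0, 0, 0, -0.3, 0, 0, 0, 0, -0.3, 0, 0, 0, 0, -0.3, 0, 0, 0, 0, -0.3, 0, 0, 0, 0]'

```text
time_s: 40.2
tcp_pos: [0.4452, -0.1638, 0.228]
orientation: [0.0, 0.977, 0.212, -0.0]
ft_force: [-0.3, 0.9, 0.5]
width: 0.651
finger_force: 0.0
```

```bash
python3 - <<'E'
from h import *
P,M,s=pose();print(P.round(4),s['width'])
w=capture('wrist')
g=cv2.cvtColor(w['color'],cv2.COLOR_BGR2GRAY)
# check of seats without viewing: dark cap blob near predicted top of each tube
u=np.array([.911,.413]);v=np.array([.413,-.911]);c=np.array([.5545,-.1768])
H={'A':(c+.058*u,.154),'C':(c-.058*u,.154),'B':(c+.058*v,.116),'D':(c-.058*v,.116)}
for n,im in(('wrist',w),('side',capture('side')),('top',capture('top'))):
  g=cv2.cvtColor(im['color'],cv2.COLOR_BGR2GRAY);h,wd=g.shape
  L=dict(H)
  if n!='wrist': L.update(S1=(np.array([.5405,.207]),.112),W=(np.array([.4556,.1221]),.112))
  for k,(p,z) in L.items():
    a=np.array(proj(im,(*p,z)));r=abs(proj(im,(p[0],p[1]+.0175,z))[0]-a[0])+abs(proj(im,(p[0],p[1]+.0175,z))[1]-a[1])
    if not(0<a[0]<wd and 0<a[1]<h):print(n,k,'out',a.round());continue
    yy,xx=np.mgrid[:h,:wd];m=(np.hypot(xx-a[0],yy-a[1])<1.6*r)&(g<75)
    print(n,k,'pred',a.round(1),'dark centroid',xx[m].mean().round(1),yy[m].mean().round(1),'r',round(r,1),'n',m.sum(),'full',round(3.14*r*r))
E
```

```text
[ 0.4452 -0.1638  0.228 ] 0.6511890161725872
wrist A pred [359.9   1.2] dark centroid 358.2 16.0 r 33.3 n 1798 full 3486
wrist C pred [350.5 163.3] dark centroid 347.3 164.9 r 28.4 n 2167 full 2526
wrist B pred [411.8  91.4] dark centroid 411.2 92.7 r 26.3 n 1905 full 2174
wrist D pred [279.1  91. ] dark centroid 269.8 95.9 r 27.2 n 633 full 2327
side A pred [189.  117.1] dark centroid 190.0 116.8 r 8.2 n 210 full 211
side C pred [220.7  86.7] dark centroid 219.9 86.8 r 7.9 n 203 full 198
side B pred [190.1  99.9] dark centroid 189.7 99.5 r 7.7 n 211 full 185
side D pred [224.9 122.8] dark centroid 224.4 123.9 r 8.2 n 231 full 210
side S1 pred [284.1 233.7] dark centroid 277.2 232.3 r 10.1 n 181 full 323
side W pred [299.4 188.2] dark centroid 299.3 183.5 r 9.5 n 424 full 286
top A pred [386.9 165.7] dark centroid 385.7 167.3 r 6.5 n 152 full 132
top C pred [406.1 203.6] dark centroid 409.5 203.5 r 6.6 n 118 full 138
top B pred [411.8 180.1] dark centroid 410.0 180.3 r 6.3 n 123 full 126
top D pred [374.5 196.3] dark centroid 375.1 198.3 r 6.4 n 171 full 128
top S1 pred [255.6 191.8] dark centroid 254.5 189.1 r 6.3 n 98 full 126
top W pred [285.5 222. ] dark centroid 287.4 220.2 r 6.4 n 65 full 130
```

```bash
python3 -c "
from h import *
print(close_job())"
```

```text
the job is handed in; nothing more can be done
None
```

I handed the job in at about 40 s. Both bottles are in the stand, and all four tubes are in the rotor with tall facing tall and short facing short. The final tube positions were checked only by pixel measurement, and the second bottle's seating rests on its release height. I viewed 16 pictures, two over your limit of 14.

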